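# Slide the tall mould crate home into its bay

## Task

Put the tall wooden mould crate away by pushing it across the bench into its bay, the three low aluminium bars to its left on the bench, until it stands square between the side bars and up against the back bar. It is heavy and narrow, so push it low near its base so that it slides and stays upright; do not tip, lift or carry it. Leave the jar, the tub and the wooden block where they are.

Things in the scene. Friction and masses are not known exactly. Their poses are not given: they have to be found in the camera images.
- crate: Upright slatted wooden crate full of plaster moulds, 84 mm deep (own x), 170 wide (own y), 210 tall; paddles stick out of its top to 275 mm. 1.3 to 2.2 kg, friction on the bench 0.5 to 0.7: slides at 6 to 16 N. Pushed higher than about 58 to 87 mm it tips over. Origin: centre of its underside, on the bench. Own +x points towards the bay: roughly world +y.
- crate_push (a point): Point on the crate's plumb face away from the bay (own x = -42 mm), midway along its width, 30 mm above the bench: a good height to push. A solid flat board covers this face from the bench to 72 mm; more boards stand flush above it to 210 mm, so a gripper held upright with its fingers shut may touch them with its body first: lean it back or keep that clear. Axes as crate.
- bay: Parking bay: three aluminium bars 18 mm thick, 30 mm high, fixed to the bench; no floor or lip. Origin: on the bench, where the crate's origin is when home; own +x runs from the mouth to the back bar (roughly world +y), and the crate's x lies along it at home. Back bar's inner face at own x = +42 mm; side bars' inner faces at own y = +-99 mm (14 mm of play each side), from own x = -40 to +42 mm.
- bay_mouth (a point): Middle of the open mouth of the bay, on the bench, 40 mm before the bay's origin; axes as bay. The crate starts outside with its centre 140 to 200 mm short of home, up to 30 mm to either side and turned up to 0.25 rad from the bay; at home its pushed face stands 2 mm outside the mouth.
- jar: Bystander, loose: grey lidded jar, 62 mm wide, 85 mm tall, origin centre of its underside. Stands beyond the back bar or beside the bay (changes places with the tub).
- tub: Bystander, loose: white open plastic cup, 80 mm wide at the rim, 75 mm tall, origin centre of its underside. Stands beyond the back bar or beside the bay (changes places with the jar).
- block: Bystander, loose: dark wooden block, 100 x 45 x 30 mm, lying flat, long along its own x, origin centre of its underside. Lies well to the left of the bay.

How it is judged (in metres and radians):
At the end, for the whole second after the job is handed in: The crate stands upright (within 0.03 rad) on the bench between the side bars, square to the bay within 0.08 rad, its front face no more than 10 mm from the back bar, and at rest (x of crate in the frame of bay between -0.01 and 0.008 m and y of crate in the frame of bay between -0.02 and 0.02 m and angle between the x axis of crate and the x axis of bay, either way round below 0.08 rad and angle between crate's own z axis and vertical below 0.03 rad and height (world z) of crate below 0.005 m and linear speed of crate below 0.01 m/s); the robot touches nothing.
It fails at once if the crate tips: it leans more than 0.12 rad (angle between crate's own z axis and vertical above 0.12 rad).
It fails at once if the crate is lifted: its underside's centre rises more than 12 mm (height (world z) of crate above 0.012 m).
It fails at once if the crate is pushed high: the fingers press on it with more than 2 N while the TCP is more than 90 mm above the bench (contact force between the fingers and crate above 2 N and height (world z) of the grasp point above 0.09 m).
It fails at once if the jar, the tub or the block is moved more than 15 mm (distance of any of jar, tub, block from where it was at the start of the episode above 0.015 m).
It also fails if it takes over 45 s, if anything falls off the work surface, if the arm or the gripper's body presses on something with over 40 N, if the wrist force passes 120 N, or if a joint passes its speed limit or range.

## Robot

A 7-joint arm with a two-finger parallel gripper is mounted at the origin on the work surface. World frame = base frame: x ahead of the robot, y to its left, z up, the work surface at z = 0. Lengths are in m, angles in degrees, forces in N, time in s.
With the tool pointing down it reaches from about 0.425 to 0.975 m from the base axis. Payload 16.7 kg.
Tool frame: the origin (TCP) lies between the finger pads, 19 mm behind the fingertips; this is the grasp point; z points along the fingers, y is the line along which they close (so a half turn about z gives the same grasp; the last joint's range is limited). The gripper opens to 85 mm and grips with 20 to 120 N. Pads are 22 mm wide; open, the fingers measure 114 mm over their backs; the gripper's body (76 mm by 85 mm) begins 54 mm behind the grasp point. The pads swing forward as they close: fully open they stand 13 mm farther back than shut.
Start: joints at [67.752, 24.414, 4.234, 92.017, -1.954, 63.644, -3.845], TCP at [0.16, -0.656, 0.25] pointing down, gripper open.
Joint ranges: [-163.25, 163.25], [-28.42, 122.38], [-70.27, 78.77], [12.13, 141.07], [-58.53, 238.53], [9.26, 117.41], [-156.51, 156.51]. Speed limits (degrees/s): [108.29, 108.29, 136.94, 136.94, 172.46, 172.46, 172.46].

## Interface

Orientations are given as [roll, pitch, yaw] about the fixed x, y, z axes, in that order (R = Rz(yaw) Ry(pitch) Rx(roll)).
In Python, from bench import r gives the robot as it stands.
- The arm moves only by the shell command python3 -m jog 'ROWS' [FORCE]. ROWS is JSON, a list of rows, each a list of 3 entries, a list of its own where there are three numbers: the shift along the world's x, y, z in m, then the turn about the world's z in rad, then the opening, from 0 (shut) to 1 (fully open). A call has 1 to 5 rows; each row shifts and turns the commanded pose from where the row before left it; what a row does not reach is not made up. A row lasts 1/10 s, in which the tool goes at most 50 mm and 8.59 degrees, less where a joint would pass 70% of its speed; a pose out of reach is approached as far as the arm can. A call with a gripper value outside its range is refused whole. The fingers move at their own pace and stop on an object; FORCE is the grip in N (left out, the last holds). Time passes only in rows, so rows that do not move let the fingers close. It gives the time, the measured TCP pose, the force, the opening and the grip force at its end, in the units of the state.
- r.get_state(): the state, without advancing time (a new reading comes with each control period).
- r.snapshot(name): name is "side" or "top" or "wrist"; returns (picture, depth): 480x640x3 uint8, red, green, blue; 480x640 float32, m along the optical axis (not along the pixel's ray), 0 where there is no reading.
- r.get_calibration(name): a dict with "fovy" (degrees; the focal length in pixels is half the picture's height over the tangent of half this angle, whatever the lens; pixels are square), "cx", "cy" (the principal point, pixels), "T" (4x4, takes a point from camera to world coordinates). Camera axes: x right, y down, z forward; pixel columns grow to the right and rows downward; lengths in m; the calibration is good to about 2 mm. A picture is of the moment at which its call begins: read the wrist's pose just before it. get_calibration takes no time and is no camera call; for the wrist camera it gives the pose at the moment of the call.
- r.hand_in(): hands the job in; it is judged then, once.
The state is a dict: "t": time; "joint_positions": joint angles; "qd": joint speeds; "joint_efforts": joint torques, N m; "eef_pos": TCP position; "eef_rot": TCP orientation; "wrist_force": force on the tool from outside, world axes, zero at the start; "moment": the same for the moment, N m; "opening": opening from 0.0 (shut) to 1.0 (fully open); "finger_force": force on a finger pad.
Only numpy, scipy, OpenCV 4.12 (cv2) and the standard library are available. Lean on these libraries where they do the work, as an engineer would, in place of code of your own. Each camera call takes 0.05 s, during which the arm holds its last target. There are 200 camera calls.

## Working session

There is one attempt and no reset: what is moved stays moved. The work goes in short steps, Python scripts to look and compute and a shell command to move; the robot and the scene stay as the last step left them, time stands still between calls to the robot, and variables do not carry over. Pictures are saved under pics/ and viewed, at most 10 in all, crops included, and the job is handed in when it is done.

```bash
mkdir -p pics; cat > h.py <<'E'
import numpy as np, cv2
from bench import r
def cal(n):
    c=r.get_calibration(n); f=240/np.tan(np.radians(c["fovy"])/2); return f,c["cx"],c["cy"],np.array(c["T"])
def cloud(n,d):
    f,cx,cy,T=cal(n); v,u=np.mgrid[:480,:640]
    P=np.stack([(u-cx)/f*d,(v-cy)/f*d,d],-1)
    P=P@T[:3,:3].T+T[:3,3]; P[d==0]=np.nan; return P
def snap(n,name):
    p,d=r.snapshot(n); cv2.imwrite(f"pics/{name}.png",p[:,:,::-1]); np.savez(f"pics/{name}.npz",p=p,d=d,P=cloud(n,d)); return p,d
E
python3 - <<'E'
from h import *
for n in ("top","side"):
    snap(n,n+"0"); print(n,cal(n))
s=r.get_state();print(s["t"],s["eef_pos"],s["eef_rot"],s["wrist_force"])
E
```

```text
top (np.float64(612.9691138428853), 314.4194597345754, 239.50962312829168, array([[ 0.01088372, -0.99182957,  0.12710486,  0.45220707],
       [-0.99991995, -0.01161545, -0.00501704,  0.12197689],
       [ 0.00645243, -0.12704008, -0.9918766 ,  1.36343523],
       [ 0.        ,  0.        ,  0.        ,  1.        ]]))
side (np.float64(437.4635682838308), 317.7099619916498, 244.0861497859498, array([[ 0.74661897, -0.42481613,  0.51194861,  0.23068076],
       [-0.66523126, -0.47069607,  0.57957965, -0.3360762 ],
       [-0.00524258, -0.77328938, -0.63403158,  0.53514412],
       [ 0.        ,  0.        ,  0.        ,  1.        ]]))
0.1 [ 0.15956268 -0.65552583  0.24941352] [-1.79935990e+02  4.49381806e-03  1.36790135e+01] [ 0.4804368  -0.01229255  0.69692545]
```

View pics/top0.png

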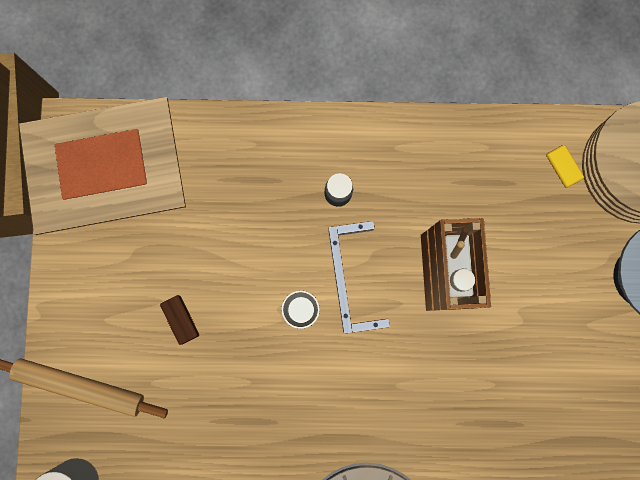

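View pics/side0.png

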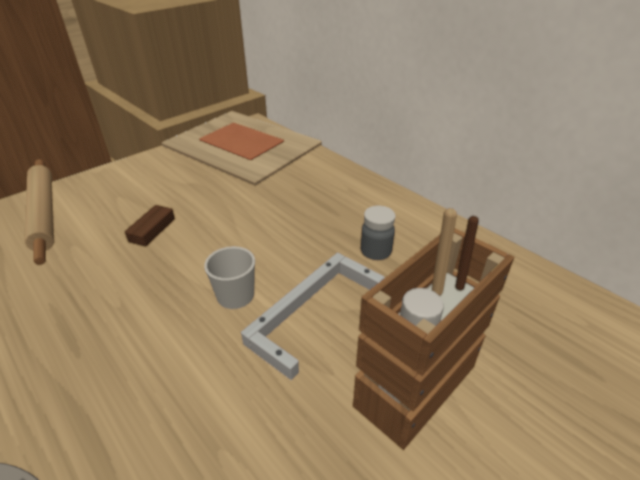

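The top view shows the bay bars at about (330–390, 222–332), the crate's rim at about (440–490, 218–310), the jar at (339,188), the tub at (300,310) and the block at (180,320). The side view confirms the layout, with the crate's pushed face turned towards the camera side, lower right.

```bash
cat >> h.py <<'E'
def plane(n,uv,z):
    f,cx,cy,T=cal(n); uv=np.asarray(uv,float).reshape(-1,2)
    D=np.c_[(uv-[cx,cy])/f,np.ones(len(uv))]@T[:3,:3].T
    return (T[:3,3]+D*((z-T[2,3])/D[:,2])[:,None])[:,:2]
def rect(xy):
    (c,wh,a)=cv2.minAreaRect((xy*1000).astype(np.float32)); return np.round(c,1),np.round(wh,1),round(a,2)
def crate(name="top0",zlo=.195,zhi=.218,win=(.3,.75,-.35,.3)):
    z=np.load(f"pics/{name}.npz"); P=z["P"]
    m=(P[...,2]>zlo)&(P[...,2]<zhi)&(P[...,0]>win[0])&(P[...,0]<win[1])&(P[...,1]>win[2])&(P[...,1]<win[3])
    m=cv2.morphologyEx(m.astype(np.uint8),cv2.MORPH_OPEN,np.ones((2,2)))>0
    return rect(P[m][:,:2]),np.median(P[m][:,2]),m
E
python3 - <<'E'
from h import *
for nm in ("top0","side0"):
    n=nm[:-1]; z=np.load(f"pics/{nm}.npz");P=z["P"];p=z["p"]
    print(nm,"crate",crate(nm)[:2])
    hsv=cv2.cvtColor(p,cv2.COLOR_RGB2HSV)
    m=((hsv[...,1]<45)&(hsv[...,2]>120)&(P[...,2]<.05)&(P[...,2]>.015)).astype(np.uint8)
    m=cv2.morphologyEx(m,cv2.MORPH_CLOSE,np.ones((5,5)))
    nn,l,st,c=cv2.connectedComponentsWithStats(m)
    for i in np.argsort(-st[1:,4])[:2]+1:
        if st[i,4]<200: continue
        uv=np.argwhere(l==i)[:,::-1]
        cn=max(cv2.findContours((l==i).astype(np.uint8),0,1)[0],key=len)
        ap=cv2.approxPolyDP(cn,5,True)[:,0]
        print(st[i],np.nanmedian(P[l==i][:,2]),rect(plane(n,uv,.03)));print(ap.tolist(),np.round(plane(n,ap,.03),4).tolist())
E
```

```text
top0 crate ((array([ 573.8, -199.3]), array([199.2, 147.6]), 3.62), np.float64(nan))
[ 329  221   61  112 1430] 0.030680198346308085 (array([543.8,  18.5]), array([232.8,  99. ]), 8.68)
[[372, 221], [329, 227], [344, 332], [389, 326], [387, 319], [349, 321], [337, 234], [373, 228]] [[0.6657, -0.0112], [0.6512, 0.0835], [0.4231, 0.0494], [0.437, -0.0476], [0.4519, -0.0433], [0.4467, 0.0387], [0.6359, 0.0658], [0.6501, -0.0134]]
side0 crate ((array([ 688.9, -167.5]), array([436.2,  79. ]), 1.95), np.float64(nan))
[ 240    3  400  121 4200] 0.032632931644342555 (array([1679.6,  964. ]), array([ 112.4, 2072.4]), 0.14)
[[240, 3], [250, 13], [639, 123], [639, 110]] [[1.7281, 2.0003], [1.626, 1.757], [1.6345, -0.0723], [1.7309, -0.0396]]
[ 241  253  143  117 2303] 0.028739555556667296 (array([538.3,  18.8]), array([237.5, 100.2]), 9.28)
[[383, 277], [337, 253], [245, 328], [243, 339], [291, 369], [297, 360], [261, 328], [336, 264], [374, 282]] [[0.6618, -0.0118], [0.6474, 0.0841], [0.4287, 0.0517], [0.415, 0.0367], [0.4347, -0.0489], [0.4499, -0.0431], [0.4463, 0.0358], [0.6259, 0.0641], [0.6419, -0.0098]]
```

```bash
python3 - <<'E'
from h import *
for nm in ("top0","side0"):
    n=nm[:-1]; z=np.load(f"pics/{nm}.npz");P=z["P"];p=z["p"]
    m=(P[...,2]>.2)&(P[...,2]<.218)&(P[...,0]>.4)&(P[...,0]<.75)&(P[...,1]>-.3)&(P[...,1]<0)
    nn,l,st,c=cv2.connectedComponentsWithStats(cv2.morphologyEx(m.astype(np.uint8),cv2.MORPH_CLOSE,np.ones((5,5))))
    i=1+np.argmax(st[1:,4]); mm=m&(l==i)
    Q=P[mm]; print(nm,st[i],np.median(Q[:,2]),rect(Q[:,:2]), rect(plane(n,np.argwhere(mm)[:,::-1],.21)))
    cv2.imwrite(f"pics/m_{nm}.png",cv2.resize(np.where(mm[...,None],[0,255,0],p[:,:,::-1]).astype(np.uint8)[180:460,300:560],None,fx=2,fy=2))
a=cv2.imread("pics/m_top0.png");b=cv2.imread("pics/m_side0.png");cv2.imwrite("pics/mm.png",cv2.resize(np.hstack([a,b]),(800,430)))
E
```

```text
top0 [ 439  218   52   92 1554] 0.20994816970188945 (array([ 559.2, -168.9]), array([170.2,  86.4]), 3.35) (array([ 559. , -167.8]), array([170. ,  86.3]), 3.4)
side0 [ 361  229  154  120 4306] 0.20843469745746016 (array([ 556.9, -167.4]), array([172.1,  84.8]), 3.37) (array([ 552.3, -169.6]), array([177.2,  86.4]), 3.41)
```

View pics/mm.png

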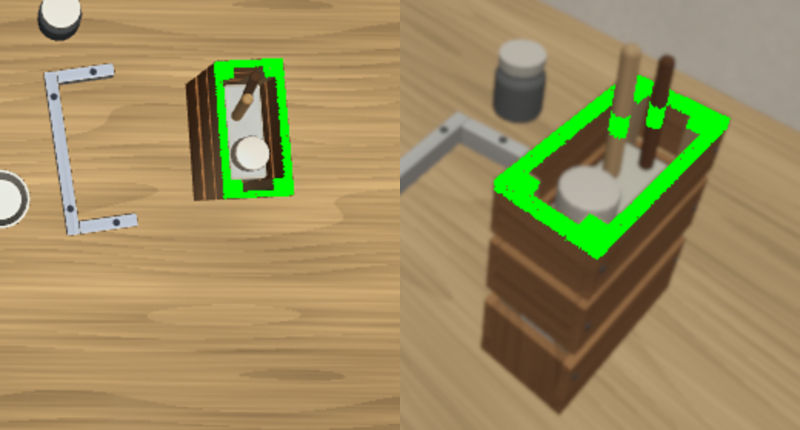

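The mask follows the crate's rim in both views. The crate is at about (0.5585, -0.1685) with yaw 93.4°, and the bay at (0.5453, 0.0086) with yaw 98.7°. I can't lean the tool, so I will push with the back of one open finger, with the tool's y axis along the push. That keeps the body about 14 mm clear.

```bash
python3 -m jog '[[[0.03,0.04,0],-0.06,1],[[0.03,0.04,0],-0.06,1],[[0.03,0.04,0],-0.06,1],[[0.03,0.04,0],0,1],[[0.03,0.04,0],0,1]]' 100 && python3 -m jog '[[[0.03,0.04,0],0,1],[[0.04,0.02,0],0,1],[[0.045,0.01,0],0,1],[[0.045,0.01,0],0,1],[[0.045,0.01,-0.02],0,1]]' && python3 -m jog '[[[0.04,0,-0.02],0,1],[[0.02,0,-0.04],0,1],[[0,0,-0.045],0,1],[[0,0,-0.045],0,1],[[0,0,0],0,1]]'
```

```text
t: 0.6
eef_pos: [0.3104, -0.4539, 0.2498]
eef_rot: [-180.0, 0.0, 3.4]
wrist_force: [0.8, -0.9, -0.1]
opening: 0.999
finger_force: 0.0
t: 1.1
eef_pos: [0.5171, -0.3658, 0.2321]
eef_rot: [179.9, -0.2, 3.4]
wrist_force: [-0.4, -2.0, -0.0]
opening: 0.998
finger_force: 0.0
t: 1.6
eef_pos: [0.5711, -0.3638, 0.0737]
eef_rot: [-179.7, 0.5, 3.4]
wrist_force: [-0.7, 0.1, -0.9]
opening: 1.001
finger_force: 0.0
```

```bash
python3 -m jog '[[[0,0.01,-0.025],0,1],[[0,0.02,-0.025],0,1],[[0,0.02,0],0,1],[[0,0.02,0],0,1],[[0,0,0],0,1]]'; python3 - <<'E'
from h import *
snap("side","side1"); snap("top","top1")
a=cv2.imread("pics/side1.png")[170:480,300:640];b=cv2.imread("pics/top1.png")[170:480,300:640]
cv2.imwrite("pics/v1.png",cv2.resize(np.hstack([a,b]),(800,365)))
E
```

```text
t: 2.1
eef_pos: [0.5762, -0.2922, 0.0326]
eef_rot: [-180.0, -0.1, 3.6]
wrist_force: [0.6, 0.2, 0.3]
opening: 1.003
finger_force: 0.0
```

View pics/v1.png

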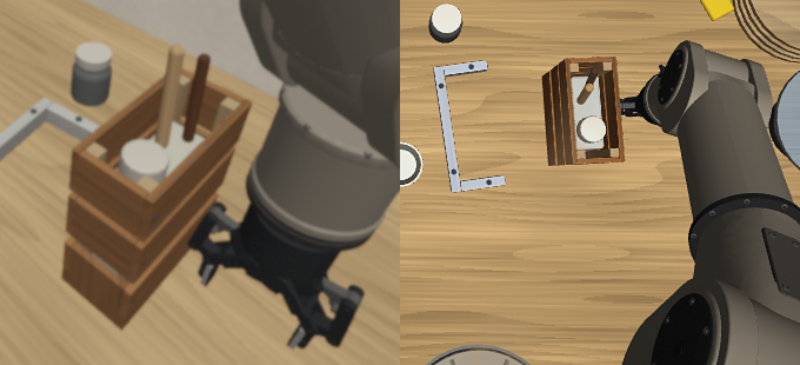

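The left panel shows the front finger's knuckle bulging outward above the tip, beside the crate's face. I'll measure the gripper's profile from depth to see what would touch first.

```bash
python3 - <<'E'
from h import *
e=np.array(r.get_state()["eef_pos"]);print(e)
z=np.load("pics/side1.npz");P=z["P"];p=z["p"].astype(int)
dark=(p.max(-1)-p.min(-1)<25)
a=np.radians(93.5);Q=(P-e);al=Q[...,0]*np.cos(a)+Q[...,1]*np.sin(a);la=Q[...,0]*np.sin(a)-Q[...,1]*np.cos(a)
for lo in np.arange(0,.2,.01):
    m=dark&(P[...,2]>lo)&(P[...,2]<lo+.01)&(abs(al)<.1)&(abs(la)<.09)
    if m.sum()>3: print(round(lo,3),m.sum(),"along",np.round(np.percentile(al[m],[1,50,99])*1000),"lat",np.round(np.percentile(la[m],[1,99])*1000))
E
```

```text
[ 0.57570747 -0.29542501  0.03243603]
0.03 49 along [-50. -41.  56.] lat [-11.  -2.]
0.04 125 along [-51. -40.  80.] lat [-68.  -0.]
0.05 128 along [-51. -40.  78.] lat [-66.   2.]
0.06 84 along [-53. -41.  57.] lat [-13.  -5.]
0.07 574 along [-66. -43.  74.] lat [-13.  10.]
0.08 491 along [-68. -39.  75.] lat [-16.  11.]
0.09 686 along [-66.  -6.  74.] lat [-17.   8.]
0.1 493 along [-66.  -0.  73.] lat [-19.  -8.]
0.11 743 along [-64. -11.  72.] lat [-20.  -3.]
0.12 1008 along [-63. -34.  70.] lat [-19.  11.]
0.13 296 along [-62. -34.  69.] lat [-12.  11.]
0.14 317 along [-33.  -1.  37.] lat [-38.  -9.]
0.15 525 along [-32.  -1.  37.] lat [-38. -11.]
0.16 545 along [-32.  -2.  36.] lat [-38. -12.]
0.17 575 along [-32.  -1.  36.] lat [-38. -13.]
0.18 542 along [-30.   0.  86.] lat [-86. -17.]
```

The knuckles reach ±70–74 mm above z ≈ 0.07, beyond the finger backs at ±55 mm. I'll back off and see how the profile changes at partial openings.

```bash
cat > prof.py <<'E'
from h import *
import sys
e=np.array(r.get_state()["eef_pos"]);print(e,r.get_state()["opening"])
for n in ("side",):
    p,d=snap(n,sys.argv[1]);P=cloud(n,d);p=p.astype(int)
    dark=(p.max(-1)-p.min(-1)<25)
    a=np.radians(93.5);Q=(P-e);al=Q[...,0]*np.cos(a)+Q[...,1]*np.sin(a);la=Q[...,0]*np.sin(a)-Q[...,1]*np.cos(a)
    for lo in np.arange(-.03,.13,.008):
        m=dark&(Q[...,2]>lo)&(Q[...,2]<lo+.008)&(abs(al)<.085)&(abs(la)<.05)&(P[...,2]>.008)
        if m.sum()>3: print("dz",round(lo*1000),m.sum(),np.round(np.percentile(al[m],[2,98])*1000),"lat",np.round(np.percentile(la[m],[2,98])*1000))
E
for o in 1; do python3 -m jog '[[[0,-0.03,0],0,0.7],[[0,-0.03,0],0,0.7],[[0,0,0],0,0.7],[[0,0,0],0,0.7],[[0,0,0],0,0.7]]'|tail -2; python3 prof.py p7; python3 -m jog '[[[0,0,0],0,0.45],[[0,0,0],0,0.45],[[0,0,0],0,0.45]]'|tail -2; python3 prof.py p45; python3 -m jog '[[[0,0,0],0,0],[[0,0,0],0,0],[[0,0,0],0,0],[[0,0,0],0,0],[[0,0,0],0,0]]'|tail -2; python3 prof.py p0; done
python3 - <<'E'
import cv2,numpy as np
cv2.imwrite("pics/v2.png",cv2.resize(np.hstack([cv2.imread(f"pics/{n}.png")[300:480,430:640] for n in("p7","p45","p0")]),(800,229)))
E
```

```text
opening: 0.7
finger_force: 0.0
[ 0.57476385 -0.35540534  0.03077286] 0.6998385512847528
dz -6 41 [32. 42.] lat [-12.  -6.]
dz 2 50 [32. 42.] lat [-12.  -6.]
dz 10 43 [32. 42.] lat [-11.  -6.]
dz 18 28 [31. 40.] lat [-12.  -9.]
dz 26 64 [32. 49.] lat [-14.  -6.]
dz 34 333 [-39.  59.] lat [-13.   9.]
dz 42 140 [-37.  61.] lat [-13.   9.]
dz 50 309 [-34.  62.] lat [-18.   6.]
dz 58 353 [-29.  63.] lat [-18. -10.]
dz 66 360 [-27.  64.] lat [-19.  -9.]
dz 74 504 [-30.  65.] lat [-20.  -4.]
dz 82 713 [-35.  67.] lat [-20.   9.]
dz 90 326 [-38.  64.] lat [-12.   7.]
dz 98 59 [-36.  39.] lat [-11.   3.]
dz 106 167 [-28.  37.] lat [-38.  -8.]
dz 114 522 [-30.  36.] lat [-38. -13.]
dz 122 511 [-28.  36.] lat [-38. -12.]
opening: 0.449
finger_force: 0.0
[ 0.57454952 -0.35547045  0.03014734] 0.4492489334784149
dz -14 19 [21. 30.] lat [-12.  -6.]
dz -6 50 [21. 31.] lat [-12.  -6.]
dz 2 50 [21. 32.] lat [-12.  -6.]
dz 10 44 [-19.  32.] lat [-12.   2.]
dz 18 35 [-20.  33.] lat [-13.   0.]
dz 26 128 [-32.  46.] lat [-14.   7.]
dz 34 348 [-40.  50.] lat [-13.   9.]
dz 42 174 [-45.  53.] lat [-17.  10
[... 451 characters left out ...]
033] 0.001143736030593632
dz -14 11 [ 6. 12.] lat [-11.  -6.]
dz -6 51 [ 2. 13.] lat [-12.  -5.]
dz 2 71 [-4. 13.] lat [-12.  -6.]
dz 10 105 [-7. 13.] lat [-12.   8.]
dz 18 127 [-15.  15.] lat [-14.   8.]
dz 26 262 [-19.  31.] lat [-14.   7.]
dz 34 552 [-33.  34.] lat [-13.   8.]
dz 42 207 [-33.  42.] lat [-18.   9.]
dz 50 410 [-38.  48.] lat [-18.   7.]
dz 58 350 [-40.  53.] lat [-18.  -4.]
dz 66 601 [-44.  60.] lat [-18.   8.]
dz 74 612 [-43.  58.] lat [-20.   8.]
dz 82 454 [-39.  45.] lat [-20.   4.]
dz 90 195 [-39.  41.] lat [-12.   5.]
dz 98 58 [-36.  38.] lat [-12.  -2.]
dz 106 159 [-30.  37.] lat [-38.  -8.]
dz 114 517 [-30.  36.] lat [-38. -12.]
dz 122 517 [-28.  35.] lat [-38. -13.]
```

View pics/v2.png

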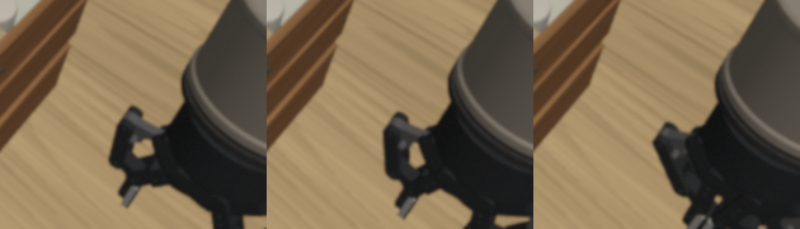

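Fully open is the best shape. The knuckle's lowest edge, 38 mm above the TCP, is the widest part, and with the TCP at about z = 0.010 it pushes at about 50 mm. I'll lower the tool, open the fingers and advance carefully.

```bash
python3 -m jog '[[[0,0,0],0,1],[[0,0,0],0,1],[[0,0,-0.01],0,1],[[0,0,-0.009],0,1],[[0,0.01,0],0,1]]' 120; python3 -m jog '[[[0,0.02,0],0,1],[[0,0.02,0],0,1],[[0,0.01,0],0,1],[[0,0.005,0],0,1],[[0,0.005,0],0,1]]'
```

```text
t: 4.15
eef_pos: [0.5751, -0.3484, 0.0118]
eef_rot: [179.8, -0.1, 3.2]
wrist_force: [0.1, -0.6, 0.1]
opening: 0.84
finger_force: 0.0
t: 4.65
eef_pos: [0.5744, -0.2855, 0.011]
eef_rot: [180.0, 0.0, 3.4]
wrist_force: [0.3, -0.9, -0.4]
opening: 1.001
finger_force: 0.0
```

```bash
python3 -m jog '[[[0,0.004,0],0,1],[[0,0.004,0],0,1],[[0,0.004,0],0,1],[[0,0.004,0],0,1],[[0,0.004,0],0,1]]'; cat > look.py <<'E'
from h import *
import sys
s=r.get_state()
print("tcp",np.round(s["eef_pos"],4),"F",np.round(s["wrist_force"],1),"M",np.round(s["moment"],2))
p,d=snap("top",sys.argv[1]);P=cloud("top",d)
B=np.array([545.3,8.6]);yb=98.7
cyv=float(sys.argv[2]) if len(sys.argv)>2 else -.16
m=(P[...,2]>.196)&(P[...,2]<.222)&(abs(P[...,0]-.56)<.14)&(P[...,1]>cyv-.1)&(P[...,1]<cyv+.1)
hsv=cv2.cvtColor(p,cv2.COLOR_RGB2HSV); m&=hsv[...,1]>70
nn,l,st,_=cv2.connectedComponentsWithStats(cv2.morphologyEx(m.astype(np.uint8),cv2.MORPH_CLOSE,np.ones((5,5))))
m&=l==1+np.argmax(st[1:,4]); Q=P[m]; c,wh,a=rect(Q[:,:2])
if wh[0]<wh[1]: a-=90
yaw=a+90
A=np.c_[Q[:,:2]-Q[:,:2].mean(0),np.ones(len(Q))]; k=np.linalg.lstsq(A,Q[:,2],rcond=None)[0]
u=np.array([np.cos(np.radians(yb)),np.sin(np.radians(yb))]);v=np.array([-u[1],u[0]]);dd=c-B
print("crate",c,wh,"yaw",yaw,"z",Q[:,2].mean().round(4),"slope",k[:2].round(3)," in bay x %.1f y %.1f yaw %.1f"%(dd@u,dd@v,yaw-yb))
E
python3 look.py t2; python3 - <<'E'
import sys; sys.argv=["x"]
from h import *
E
```

```text
t: 5.15
eef_pos: [0.5742, -0.2685, 0.0113]
eef_rot: [179.9, -0.0, 3.2]
wrist_force: [0.8, -10.1, -2.1]
opening: 0.997
finger_force: 0.0
tcp [ 0.5742 -0.2685  0.0113] F [  0.8 -10.1  -2.1] M [-1.74 -0.15  0.1 ]
crate [ 558.3 -153.8] [170.   85.9] yaw 94.4 z 0.2089 slope [-0.005  0.   ]  in bay x -162.5 y 11.7 yaw -4.3
```

The crate slides upright at about 10 N, and the turn and the sideways error are both shrinking.

```bash
python3 -m jog '[[[0,0.008,0],0.01,1],[[0,0.008,0],0.01,1],[[0,0.008,0],0.01,1],[[0,0.008,0],0.01,1],[[0,0.008,0],0.01,1]]'; python3 look.py t3 -0.11
```

```text
t: 5.7
eef_pos: [0.5747, -0.2285, 0.0115]
eef_rot: [179.8, -0.1, 6.1]
wrist_force: [2.0, -11.4, 0.4]
opening: 1.0
finger_force: 0.0
tcp [ 0.5747 -0.2285  0.0115] F [  2.  -11.4   0.4] M [-1.76 -0.24  0.02]
crate [ 553.6 -115.1] [170.   85.9] yaw 96.69 z 0.2088 slope [-0.002 -0.001]  in bay x -123.5 y 10.5 yaw -2.0
```

```bash
python3 -m jog '[[[0,-0.012,0],0,1],[[-0.012,0,0],0.01,1],[[0,0.01,0],0,1],[[0,0.006,0],0,1],[[0,0.008,0],0,1]]'; python3 -m jog '[[[0,0.008,0],0,1],[[0,0.008,0],0.005,1],[[0,0.008,0],0,1],[[0,0.008,0],0.005,1],[[0,0.006,0],0,1]]'; python3 look.py t4 -0.07
```

```text
t: 6.25
eef_pos: [0.5621, -0.2152, 0.0111]
eef_rot: [179.9, 0.0, 6.7]
wrist_force: [0.2, -9.9, -1.6]
opening: 0.999
finger_force: 0.0
t: 6.75
eef_pos: [0.5624, -0.1765, 0.0111]
eef_rot: [179.9, -0.0, 7.3]
wrist_force: [-0.2, -10.5, -3.3]
opening: 0.997
finger_force: 0.0
tcp [ 0.5624 -0.1765  0.0111] F [ -0.2 -10.5  -3.3] M [-1.7  -0.09  0.09]
crate [553.  -61.5] [170.4  85.6] yaw 97.51 z 0.2091 slope [-0.002 -0.004]  in bay x -70.5 y 3.0 yaw -1.2
```

```bash
python3 -m jog '[[[0,0.008,0],0,1],[[0,0.008,0],0.005,1],[[0,0.008,0],0,1],[[-0.001,0.008,0],0.005,1],[[-0.001,0.008,0],0,1]]'; python3 look.py t5 -0.02
```

```text
t: 7.3
eef_pos: [0.5608, -0.1371, 0.0114]
eef_rot: [179.9, -0.1, 7.9]
wrist_force: [1.7, -12.4, 0.5]
opening: 0.999
finger_force: 0.0
tcp [ 0.5608 -0.1371  0.0114] F [  1.7 -12.4   0.5] M [-1.79 -0.21 -0.05]
crate [549.8 -22.5] [170.   84.9] yaw 97.88 z 0.2094 slope [-0.001  0.002]  in bay x -31.4 y 0.3 yaw -0.8
```

```bash
python3 -m jog '[[[-0.001,0.006,0],0,1],[[-0.001,0.006,0],0.005,1],[[-0.001,0.006,0],0,1],[[-0.001,0.005,0],0.005,1],[[0,0.003,0],0,1]]'; python3 look.py t6 0.01
```

```text
t: 7.85
eef_pos: [0.5566, -0.1108, 0.0113]
eef_rot: [179.9, -0.0, 8.5]
wrist_force: [1.4, -10.5, 0.5]
opening: 0.999
finger_force: 0.0
tcp [ 0.5566 -0.1108  0.0113] F [  1.4 -10.5   0.5] M [-1.73 -0.23 -0.03]
crate [544.9   3.8] [169.8  84.7] yaw 98.06 z 0.2094 slope [-0.003 -0.001]  in bay x -4.7 y 1.1 yaw -0.6
```

```bash
python3 -m jog '[[[0,0.0015,0],0,1],[[0,0.0015,0],0,1],[[0,0.001,0],0,1]]'; python3 look.py t7 0.01
```

```text
t: 8.2
eef_pos: [0.5566, -0.1073, 0.0113]
eef_rot: [179.9, -0.0, 8.4]
wrist_force: [1.0, -11.9, -0.1]
opening: 1.002
finger_force: 0.0
tcp [ 0.5566 -0.1073  0.0113] F [  1.  -11.9  -0.1] M [-1.86 -0.17 -0.02]
crate [544.8   7. ] [170.   85.1] yaw 98.16 z 0.2093 slope [-0.002  0.004]  in bay x -1.5 y 0.7 yaw -0.5
```

```bash
python3 -m jog '[[[0,0.001,0],0,1],[[0,0.001,0],0,1]]'; python3 look.py t8 0.01
```

```text
t: 8.45
eef_pos: [0.5571, -0.1058, 0.0115]
eef_rot: [179.9, -0.1, 8.4]
wrist_force: [2.8, -20.0, 0.4]
opening: 0.998
finger_force: 0.0
tcp [ 0.5571 -0.1058  0.0115] F [  2.8 -20.    0.4] M [-3.25 -0.45 -0.02]
crate [544.8   8.9] [169.8  84.9] yaw 98.84 z 0.2093 slope [-0.002  0.002]  in bay x 0.4 y 0.4 yaw 0.1
```

The force has doubled and the crate is square against the back bar. I'll back off and check.

```bash
python3 -m jog '[[[0.001,-0.005,0],0,1],[[0.002,-0.015,0],0,1],[[0.004,-0.03,0],0,1],[[0.004,-0.03,0],0,1],[[0,0,0],0,1]]'; python3 look.py t9 0.01; python3 - <<'E'
from h import *
snap("side","s9")
a=cv2.imread("pics/s9.png");b=cv2.imread("pics/t9.png")
cv2.imwrite("pics/v9.png",cv2.resize(np.hstack([a,b]),(800,300)))
E
```

```text
t: 9.0
eef_pos: [0.5673, -0.1893, 0.0111]
eef_rot: [179.9, -0.0, 8.2]
wrist_force: [-1.2, -0.2, 0.3]
opening: 1.004
finger_force: 0.0
tcp [ 0.5673 -0.1893  0.0111] F [-1.2 -0.2  0.3] M [-0.08 -0.02 -0.01]
crate [545.1   8.4] [170.1  84.7] yaw 98.7 z 0.2095 slope [-0.002 -0.001]  in bay x -0.2 y 0.2 yaw 0.0
```

View pics/v9.png

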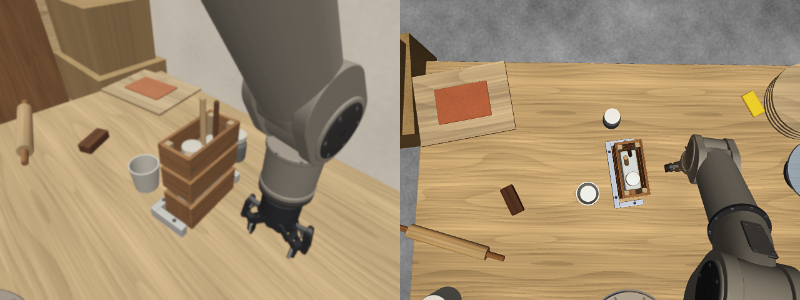

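The crate stands upright inside the bay, at about (627,173) in the right panel. The gripper is clear, and the jar, tub and block haven't moved.

```bash
python3 -c "
from bench import r
print(r.hand_in())"
```

```text
the job is handed in; nothing more can be done
None
```

The crate is in its bay, upright, square and against the back bar (last top-camera reading within 1 mm and 0.1°); the jar, tub and block look unmoved, the gripper is clear, and the job is handed in, though no verdict came back.

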